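# Set the vegetable slicer to its middle thickness

### The job

Potatoes are next: set the slicer's cutting thickness to the middle notch, the one with the red marks. Lift the black depth bar squarely out of its present notch, move it along the racks and let it drop fully home in the red-marked notch, then let go. Keep off the blade and leave the dish, the spice jar and the mug beside the slicer where they stand.

Things in the scene. Friction and masses are not known exactly. Their poses are not given: they have to be found in the camera images.
- slicer: White and steel vegetable slicer (mandoline), 142 mm wide, 350 mm long, fixed on rubber feet. Origin on the worktop (z = 0) under its middle; x level towards its high end, y across, z up. Its flat bed rises along x at 30 degrees, from a white foot to a black loop handle at the high end (215 mm up) over a steel wire leg.
- slicer_bed: The bed; origin on its surface at the low end, x uphill, y across, z squarely out of it. Along x: run-off plate 20-140 mm, blade, ribbed infeed plate 168-250, white head plate 251-349. On both sides of the head plate (y +-61 mm) stands a white toothed rack, 9 mm high, five notches 13 mm apart. The middle notch has red marks beside it, the others thin black ones.
- bar_grip (a point): Point on the middle line of the black grip fin of the depth bar, 22 mm above the head plate when the bar is home. Axes: x uphill along the bed, y across it, z squarely out of it (30 degrees off vertical, leaning to the low end). Fin: 14 mm thick along x, 80 mm along y, top 16 mm above this point, foot 16 mm below; flat faces look uphill and downhill. The bar cannot turn.
- middle_notch (a point): Point on the head plate's surface, on the slicer's middle line, at the middle, red-marked notch; same axes as bar_grip. With the bar home there, bar_grip lies 22 mm from here along z. For 60 mm uphill and downhill of the fin nothing stands above the bed but the racks and rails at the sides, so fingers fit there.
- depth_slide (a joint): How far the bar stands uphill of the lowest notch, m: notches at 0, 0.013, 0.026 (middle, red), 0.039, 0.052. A 6 mm steel rod through the bar sits in the 9 mm wide notches of both racks: about 1.5 mm play either way. The bar starts in the lowest or the second notch. The infeed plate sinks as it moves uphill.
- depth_bar (a joint): How far the bar is lifted squarely out of the bed, m: 0 fully home in a notch, 0.014 at the upper stop. It must be lifted more than 7 mm to pass over the teeth. Springs pull it down with 5 to 6 N. The teeth have roof-shaped tops, so a bar let go between two notches slips into the nearer one.
- slicer_blade: The steel blade, 110 mm across the bed and flush with it, about 145 mm downhill of the middle notch; origin at its middle. Not to be touched.
- leaf_dish: White porcelain dish with a leaf border, 196 mm across, 63 mm high, loose; origin under its middle. Leave it.
- spice_jar: Small glass spice jar with a red cap, 43 mm across, 99 mm high, loose; origin under its middle. Leave it.
- dotted_mug: White mug with blue dots, 92 mm across, 93 mm high, loose; origin under its middle. Leave it.

How it is judged:
At the end, for the whole second after the job is handed in: The depth bar is down in the middle, red-marked notch (depth_slide 0.026 within 3.5 mm, depth_bar less than 2 mm from fully home), at rest and let go (value of joint depth_slide between 0.0225 and 0.0295 m and value of joint depth_bar below 0.002 m and velocity of joint depth_slide between -0.01 and 0.01 m/s); the robot touches nothing.
It fails at once if the robot touches the blade (contact force between the arm and slicer_blade above 1 N).
It fails at once if the fingers touch the blade (contact force between the fingers and slicer_blade above 1 N).
It fails at once if the dish is moved more than 3 cm (distance of leaf_dish from where it was at the start of the episode above 0.03 m).
It fails at once if the spice jar is moved more than 3 cm (distance of spice_jar from where it was at the start of the episode above 0.03 m).
It fails at once if the mug is moved more than 3 cm (distance of dotted_mug from where it was at the start of the episode above 0.03 m).
It also fails if it takes over 34 s, if anything falls off the work surface, if the arm or the gripper's body presses on something with over 40 N, if the wrist force passes 120 N, or if a joint passes its speed limit or range.

### The arm

A 6-joint arm with a two-finger parallel gripper is mounted at the origin on a cart in front of the work surface, level with it; the furniture and walls round the work are solid. World frame = base frame: x ahead of the robot, y to its left, z up, the work surface at z = 0. Lengths are in m, angles in rad, forces in N, time in s.
With the tool pointing down it reaches from about 0.275 to 0.725 m from the base axis. Payload 15.9 kg.
Tool frame: the origin (TCP) lies at the very end of the fingers, on their centre line; the grasp point (between the pads) lies 19 mm behind it; z points along the fingers, y is the line along which they close (so a half turn about z gives the same grasp; the last joint's range is limited). The gripper opens to 85 mm and grips with 20 to 120 N. Pads are 22 mm wide; open, the fingers measure 114 mm over their backs; the gripper's body (76 mm by 85 mm) begins 54 mm behind the grasp point. The pads swing forward as they close: fully open they stand 13 mm farther back than shut.
Start: joints at [-1.252, 0.213, -0.034, 1.323, 0, 1.571], TCP at [0.157, -0.475, 0.231] pointing down, gripper open.
Joint ranges: [-2.98, 2.98], [-0.74, 1.72], [-1.14, 1.35], [-2.1, 2.04], [-1.57, 1.44], [-3.14, 3.14]. Speed limits (rad/s): [1.89, 1.89, 2.39, 2.57, 3.14, 3.14].

### API

Orientations are given as a unit quaternion [w, x, y, z].
In Python, from cell import state, read_camera, camera_params, finish_job gives the robot as it stands.
- The arm moves only by the tool servo_tool, never from a script. Its arguments are lists of equal length, an entry for each row: "offset": the shift along the world's x, y, z in mm, a list of three; "rotation": the turn, a rotation vector about the world's x, y, z in degrees, a list of three; "gripper": the gripper command: -1 is shut, 1 is fully open, values between are in proportion. In form: {"offset": [[x, y, z], ...], "rotation": [[wx, wy, wz], ...], "gripper": [gripper, ...]}. A call has 1 to 12 rows; each row shifts and turns the commanded pose from where the row before left it; what a row does not reach is not made up. A row lasts 1/12 s, in which the tool goes at most 41.7 mm and 7.16 degrees, less where a joint would pass 70% of its speed; a pose out of reach is approached as far as the arm can. A call is refused whole if a number of a shift passes 41.7 or a number of a turn 7.16, either way. A call with a gripper value outside its range is refused whole. The fingers move at their own pace and stop on an object; the grip force is fixed at half the most. Time passes only in rows, so rows that do not move let the fingers close. It gives the time, the measured TCP pose, the force, the opening and the grip force at its end, in the units of the state.
- state(): the state, without advancing time (a new reading comes with each control period).
- read_camera(name): name is "scene" or "top" or "wrist"; returns (picture, depth): 420x560x3 uint8, red, green, blue; 420x560 float32, m along the optical axis (not along the pixel's ray), 0 where there is no reading.
- camera_params(name): a dict with "fx", "fy", "cx", "cy" (pixels), "world_to_cam" (4x4, takes a point from world to camera coordinates). Camera axes: x right, y up, looking along -z (the intrinsics and any distortion apply to the point x, -y, -z); pixel columns grow to the right and rows downward; lengths in m; the calibration is good to about 2 mm. A picture is of the moment at which its call begins: read the wrist's pose just before it. camera_params takes no time and is no camera call; for the wrist camera it gives the pose at the moment of the call.
- finish_job(): hands the job in; it is judged then, once.
The state is a dict: "t": time; "qpos": joint angles; "dq": joint speeds; "tau": joint torques, N m; "ee_pos": TCP position; "tcp_rot": TCP orientation; "contact_force": force on the tool from outside, world axes, zero at the start; "ft_torque": the same for the moment, N m; "width": opening from 0.0 (shut) to 1.0 (fully open); "grip_force": force on a finger pad.
Only numpy, scipy, OpenCV 4.12 (cv2) and the standard library are available. Lean on these libraries where they do the work, as an engineer would, in place of code of your own. Each camera call takes 0.05 s, during which the arm holds its last target. There are 200 camera calls.

## Working session

There is one attempt and no reset: what is moved stays moved. The work goes in short steps, Python scripts to look and compute and a tool call to move; the robot and the scene stay as the last step left them, time stands still between calls to the robot, and variables do not carry over. Pictures are saved under pics/ and viewed, at most 10 in all, crops included, and the job is handed in when it is done.

Besides the shell and the picture viewer there is one more tool, called after "Request:" by a JSON object that holds its "method" and its "body", one argument or row to a line. servo_tool: Moves the arm, as the interface text tells. Its arguments: {"type":"object","properties":{"offset":{"type":"array"},"rotation":{"type":"array"},"gripper":{"type":"array"}},"required":["offset","rotation","gripper"]}

```bash
mkdir -p pics; cat > h.py <<'E'
import numpy as np, cv2
from cell import state, read_camera, camera_params, finish_job
def snap(n,tag):
    p=camera_params(n); im,d=read_camera(n)
    np.savez(f'{tag}.npz',im=im,d=d,W=p['world_to_cam'],k=[p['fx'],p['fy'],p['cx'],p['cy']])
    cv2.imwrite(f'pics/{tag}.png',im[:,:,::-1]); return p
def cloud(tag):
    z=np.load(f'{tag}.npz'); fx,fy,cx,cy=z['k']; d=z['d']; v,u=np.mgrid[:d.shape[0],:d.shape[1]]
    P=np.stack([(u-cx)/fx*d,-(v-cy)/fy*d,-d,np.ones_like(d)],-1)
    return z['im'],d,(P@np.linalg.inv(z['W']).T)[...,:3]
E
python3 - <<'E'
from h import *
s=state(); print(s)
for n in('scene','top'):
    p=snap(n,n+'0'); print({k:v for k,v in p.items()})
a=cv2.imread('pics/scene0.png');b=cv2.imread('pics/top0.png')
E
```

```text
{'t': 0.0, 'qpos': array([-1.25197977e+00,  2.13362901e-01, -3.50616035e-02,  1.32347569e+00,
       -3.64575480e-05,  1.57076536e+00]), 'dq': array([ 0.00121714,  0.00082496, -0.00263363, -0.00046449,  0.00013123,
       -0.00167421]), 'tau': array([-1.63577861e-04, -6.86168575e+01,  4.87117839e+01,  1.73938338e-02,
        8.70605663e-05,  3.93169785e-05]), 'ee_pos': array([ 0.15660657, -0.47449207,  0.23081179]), 'tcp_rot': array([-5.42042280e-04,  9.87318772e-01,  1.58749290e-01, -1.05599630e-04]), 'contact_force': array([-0.02693208,  0.41288712,  0.47826863]), 'ft_torque': array([-0.02223269, -0.02196304, -0.03316721]), 'grip_force': 0.0, 'width': 0.9958321845509948}
{'fx': 407.3001770073258, 'fy': 407.3001770073258, 'cx': 279.6140954697463, 'cy': 217.34748009109592, 'world_to_cam': array([[-0.82011144, -0.57194472, -0.01721814,  0.66256001],
       [ 0.34336815, -0.51598066,  0.78476893, -0.1696879 ],
       [-0.45772867,  0.63768581,  0.61954925, -0.90909895],
       [ 0.        ,  0.        ,  0.        ,  1.        ]])}
{'fx': 481.35104421359426, 'fy': 481.35104421359426, 'cx': 282.39120858690524, 'cy': 221.10351844086063, 'world_to_cam': array([[-0.00678406, -0.99996888,  0.00402715,  0.29801768],
       [ 0.97623528, -0.00575059,  0.21663704, -0.62328819],
       [-0.21660714,  0.00540113,  0.97624391, -1.13579002],
       [ 0.        ,  0.        ,  0.        ,  1.        ]])}
```

View pics/scene0.png

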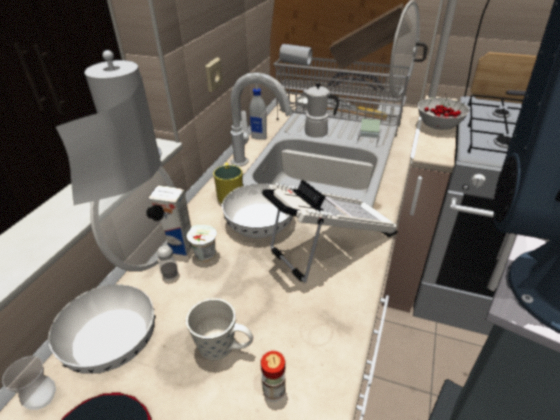

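View pics/top0.png

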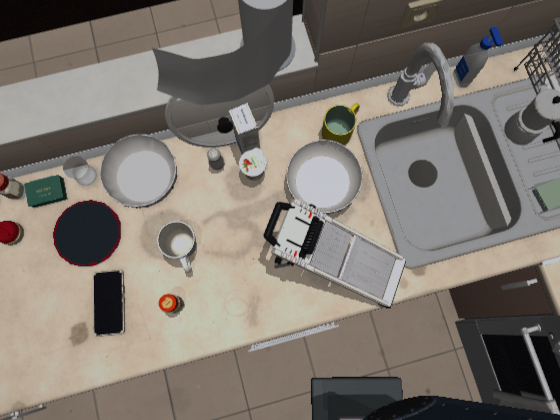

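The scene view shows the slicer with its high end away from the blade. In the top view the black fin is at about (312,237), the handle at (273,225), the low end at (395,285), and the dish just above at (324,177). Next I'll enlarge the top view and measure.

```bash
python3 - <<'E'
from h import *
im,d,P=cloud('top0')
c=im[195:310,260:415,::-1]; cv2.imwrite('pics/topc.png',cv2.resize(c,None,fx=5,fy=5,interpolation=cv2.INTER_CUBIC))
for uv in [(312,237),(290,228),(345,258),(370,270),(395,285),(330,180)]: print(uv,P[uv[1],uv[0]].round(3))
# bed plane: iterative fit
m=np.zeros(d.shape,np.uint8); cv2.fillConvexPoly(m,np.array([[330,250],[345,228],[398,262],[383,290]]),1)
m2=np.zeros(d.shape,np.uint8); cv2.fillConvexPoly(m2,np.array([[288,218],[306,222],[300,246],[282,240]]),1)
for mm in(m,m2):
    q=P[(mm>0)&(d>0)]
    for _ in range(5):
        c0=q.mean(0); n=np.linalg.svd(q-c0)[2][2]; n*=np.sign(n[2]); r=(q-c0)@n; q=q[abs(r)<max(.003,1.5*r.std())]
    print(c0.round(4),n.round(4),len(q),r.std(),'tilt',np.degrees(np.arccos(n[2])),'az uphill',np.degrees(np.arctan2(-n[1],-n[0])))
# fin: points black & above plane m2
    r=(P-c0)@n
    k=(r>.028)&(r<.05)&(d>0); k[:195]=0;k[310:]=0;k[:,:290]=0;k[:,415:]=0
    k&= im.max(-1)<70
    f=P[k]; print('fin',k.sum(), f.mean(0).round(4), np.argwhere(k).mean(0) if k.any() else 0, r[k].mean())
E
```

```text
(312, 237) [0.559 0.23  0.202]
(290, 228) [0.581 0.278 0.194]
(345, 258) [ 0.541  0.131 -0.001]
(370, 270) [0.502 0.08  0.063]
(395, 285) [0.468 0.012 0.03 ]
(330, 180) [0.748 0.166 0.015]
[0.5257 0.0899 0.0788] [-0.1881 -0.4736  0.8604] 1553 0.0014836152096810887 tilt 30.63531984902556 az uphill 68.33305775115824
fin 232 [0.5588 0.2248 0.2026] [237.12931034 314.35344828] 0.03644453179072117
[0.5745 0.2685 0.1881] [-0.1815 -0.4735  0.8619] 443 0.0014367062097969303 tilt 30.46957154458612 az uphill 69.02937399765099
fin 228 [0.559  0.2246 0.2027] [237.06140351 314.43859649] 0.03613790917748295
```

View pics/topc.png

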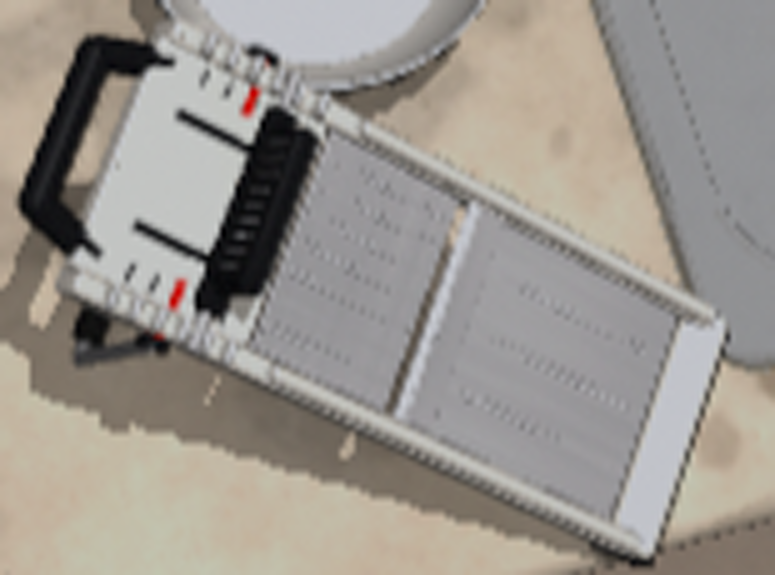

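The crop shows the red marks at about (310.2,215.0) and (295.4,253.6) in full-picture pixels. The fin is just downhill of them.

```bash
cat >> h.py <<'E'
from scipy.spatial.transform import Rotation as R
def bedframe(az):
    a=np.radians(az); s,c=.5,np.sqrt(.75)
    ex=np.array([c*np.cos(a),c*np.sin(a),s]); ey=np.array([-np.sin(a),np.cos(a),0]); return np.stack([ex,ey,np.cross(ex,ey)],1)
E
python3 - <<'E'
from h import *
im,d,P=cloud('top0'); z=np.load('top0.npz'); fx,fy,cx,cy=z['k']; C=np.linalg.inv(z['W'])
c0=np.array([.5745,.2685,.1881])
def ray(u,v,n,c):
    r=C[:3,:3]@[(u-cx)/fx,-(v-cy)/fy,-1]; o=C[:3,3]; return o+r*((c-o)@n)/(r@n)
n=bedframe(68.6)[:,2]
f=lambda x,y:ray(260+(x+.5)/5-.5,195+(y+.5)/5-.5,n,c0)
a,b=f(251,100),f(177,293); dv=a-b; print('red',a.round(4),b.round(4),np.linalg.norm(dv),'az',np.degrees(np.arctan2(dv[1],dv[0]))-90)
# rail outer edges far/near: low-end corners
for p,q in [((165,22),(722,318)),((70,290),(640,555))]:
    e=f(*q)-f(*p); print('rail az',np.degrees(np.arctan2(-e[1],-e[0])),np.linalg.norm(e))
B=bedframe(68.6); mid=(a+b)/2
print('mid notch',mid.round(4))
L=(P-mid)@B
k=(L[...,2]>.030)&(L[...,2]<.046)&(abs(L[...,1])<.06)&(L[...,0]>-.06)&(L[...,0]<.05)&(d>0)
print('fin top',k.sum(),'min/max',[np.percentile(L[k],p,axis=0).round(4) for p in(2,50,98)])
top=L[k]; A=np.polyfit(top[:,1],top[:,0],1); print('fin slope deg',np.degrees(np.arctan(A[0])))
s=L[(abs(L[...,1])<.045)&(L[...,0]>.02)&(L[...,0]<.05)&(d>0)]; print('plate height',np.median(s[:,2]))
R0=R.from_quat(state()['tcp_rot'],scalar_first=True)
Rt=np.stack([-B[:,1],B[:,0],-B[:,2]],1); print(np.linalg.det(Rt))
print('rotvec deg',np.degrees((R.from_matrix(Rt)*R0.inv()).as_rotvec()).round(2))
E
```

```text
red [0.6156 0.2322 0.1773] [0.5272 0.267  0.1773] 0.09500913238930682 az -111.46832046477206
rail az 69.07754507521163 0.3544027053469439
rail az 68.95735344185218 0.34766815582761607
mid notch [0.5714 0.2496 0.1773]
fin top 230 min/max [array([-0.0205, -0.0346,  0.0307]), array([-0.0112,  0.0033,  0.0368]), array([-0.0063,  0.04  ,  0.0411])]
fin slope deg -0.20556597195496762
plate height -0.0026744063174209873
-1.0Traceback (most recent call last):
  File "<stdin>", line 21, in <module>
  File "scipy/spatial/transform/_rotation.pyx", line 1143, in scipy.spatial.transform._rotation.Rotation.from_matrix
ValueError: Non-positive determinant (left-handed or null coordinate frame) in rotation matrix 0: [[ 0.93105582  0.31599256  0.18243839]
 [-0.36487678  0.80631799  0.46552791]
 [-0.          0.5        -0.8660254 ]].
```

```bash
cat >> h.py <<'E'
B=bedframe(68.6); mid=np.array([.5714,.2496,.1773])
Rt=R.from_matrix(np.stack([B[:,1],B[:,0],-B[:,2]],1))
def go(L):
    s=state(); print('t',s['t'],'q',s['qpos'].round(2),'w',round(s['width'],3),'grip',s['grip_force'],'F_bed',(s['contact_force']@B).round(1))
    print('tcp bed mm',((s['ee_pos']-mid)@B*1e3).round(1)); T=mid+B@np.array(L)/1e3
    print('tgt',T.round(4),'d mm',((T-s['ee_pos'])*1e3).round(1)); 
    print('rot deg',np.degrees((Rt*R.from_quat(s['tcp_rot'],scalar_first=True).inv()).as_rotvec()).round(2))
E
python3 - <<'E'
from h import *
go([-13,2,120]); print((B*10).round(2))
E
```

```text
t 0.1 q [-1.25  0.21 -0.03  1.32  0.    1.57] w 1.001 grip 0.0 F_bed [ 0.5 -0.1  0.2]
tcp bed mm [-688.1  122.   459.2]
tgt [0.5435 0.184  0.2747] d mm [386.9 658.5  43.8]
rot deg [ -1.06 -38.89 136.3 ]
[[ 3.16 -9.31 -1.82]
 [ 8.06  3.65 -4.66]
 [ 5.    0.    8.66]]
```

Request:
{"method": "servo_tool", "body": {
  "offset": [
    [16.1,27.4,12],
    [16.1,27.4,12],
    [16.1,27.4,12],
    [16.1,27.4,12],
    [16.1,27.4,12],
    [16.1,27.4,12],
    [16.1,27.4,12],
    [16.1,27.4,12],
    [16.1,27.4,12],
    [16.1,27.4,12],
    [16.1,27.4,12],
    [16.1,27.4,12]
  ],
  "rotation": [
    [-0.04,-1.62,5.68],
    [-0.04,-1.62,5.68],
    [-0.04,-1.62,5.68],
    [-0.04,-1.62,5.68],
    [-0.04,-1.62,5.68],
    [-0.04,-1.62,5.68],
    [-0.04,-1.62,5.68],
    [-0.04,-1.62,5.68],
    [-0.04,-1.62,5.68],
    [-0.04,-1.62,5.68],
    [-0.04,-1.62,5.68],
    [-0.04,-1.62,5.68]
  ],
  "gripper": [1,1,1,1,1,1,1,1,1,1,1,1]
}}

```text
t: 1.1
ee_pos: [0.3502, -0.1444, 0.3758]
tcp_rot: [0.029, 0.714, 0.681, 0.157]
contact_force: [0.3, -0.3, -0.6]
width: 0.997
grip_force: 0.0
```

```bash
python3 -c "
from h import *
go([-13,2,120])"
```

```text
t 1.1 q [-0.64 -0.15 -0.09  1.52  0.3   0.99] w 0.997 grip 0.0 F_bed [-0.4 -0.3 -0.4]
tcp bed mm [-288.4   62.2  395.7]
tgt [0.5435 0.184  0.2747] d mm [ 193.4  328.4 -101.1]
rot deg [ -0.58 -19.37  67.87]
```

Request:
{"method": "servo_tool", "body": {
  "offset": [
    [16.1,27.4,-8],
    [16.1,27.4,-8],
    [16.1,27.4,-8],
    [16.1,27.4,-8],
    [16.1,27.4,-8],
    [16.1,27.4,-8],
    [16.1,27.4,-8],
    [16.1,27.4,-8],
    [16.1,27.4,-9],
    [16.1,27.4,-9],
    [16.1,27.4,-9],
    [16.1,27.4,-9]
  ],
  "rotation": [
    [-0.05,-1.61,5.65],
    [-0.05,-1.61,5.65],
    [-0.05,-1.61,5.65],
    [-0.05,-1.61,5.65],
    [-0.05,-1.61,5.65],
    [-0.05,-1.61,5.65],
    [-0.05,-1.61,5.65],
    [-0.05,-1.61,5.65],
    [-0.05,-1.61,5.65],
    [-0.05,-1.61,5.65],
    [-0.05,-1.61,5.65],
    [-0.05,-1.61,5.65]
  ],
  "gripper": [1,1,1,1,1,1,1,1,1,1,1,1]
}}

```text
t: 2.1
ee_pos: [0.5434, 0.1844, 0.2745]
tcp_rot: [0.048, 0.18, 0.949, 0.254]
contact_force: [-0.2, -1.1, -0.6]
width: 1.002
grip_force: 0.0
```

Request:
{"method": "servo_tool", "body": {
  "offset": [
    [0,0,0],
    [0,0,0],
    [0,0,0]
  ],
  "rotation": [
    [0,0,0],
    [0,0,0],
    [0,0,0]
  ],
  "gripper": [1,1,1]
}}

```text
t: 2.35
ee_pos: [0.5428, 0.1826, 0.2751]
tcp_rot: [0.048, 0.183, 0.949, 0.254]
contact_force: [-0.6, -0.6, 0.9]
width: 1.004
grip_force: 0.0
```

```bash
python3 - <<'E'
from h import *
go([-13,2,120]); p=snap('wrist','w1'); print(p['fx'])
im,d,P=cloud('w1'); L=(P-mid)@B
for nm,k in [('fin',(L[...,2]>.030)&(L[...,2]<.046)&(abs(L[...,1])<.07)&(L[...,0]>-.06)&(L[...,0]<.05)&(d>.02)),('plate',(abs(L[...,1])<.04)&(L[...,0]>.01)&(L[...,0]<.04)&(L[...,2]<.02)&(d>.02))]:
    print(nm,k.sum(),[np.percentile(L[k]*1e3,p,axis=0).round(1) for p in(2,10,50,90,98)] if k.any() else 0)
print(P[(d>0)].min(0),d[d>0].min())
E
```

```text
t 2.35 q [ 0.07  0.12 -0.16  1.05  0.47  0.51] w 1.004 grip 0.0 F_bed [-0.2  0.4  1.2]
tcp bed mm [-14.1   2.2 121.1]
tgt [0.5435 0.184  0.2747] d mm [ 0.8  1.3 -0.4]
rot deg [ 0.04 -0.16  0.39]
337.5786911666067
fin 2071 [array([-21.8, -36.4,  32.1]), array([-20.6, -29.3,  35.3]), array([-14.9,   3.4,  37.9]), array([-9.2, 32.8, 39. ]), array([-8.4, 38.2, 39.6])]
plate 3466 [array([ 10.5, -38.2,  -0.7]), array([ 12.9, -30.9,  -0.3]), array([25. ,  2.7,  0.6]), array([36.9, 32.9,  1.5]), array([39.3, 38.8,  2. ])]
[ 0.15839281 -0.12948567 -0.86286196] 0.06386089
```

View pics/w1.png

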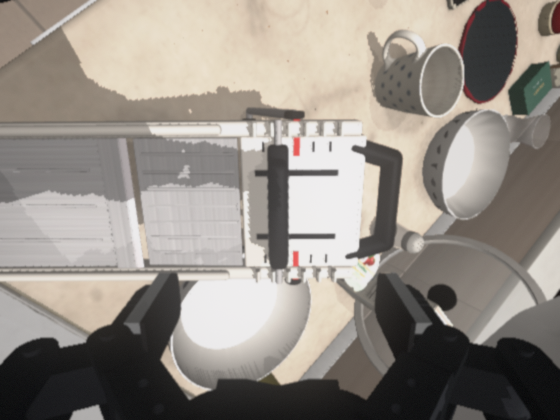

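The wrist view shows the fin at about u=277 (v 145–270), the red marks at about (297,147) and (296,258), and the black marks uphill at u≈313 and 330. I'll compare the fin and the marks within this one camera.

```bash
python3 - <<'E'
from h import *
im,d,P=cloud('w1'); L=(P-mid)@B*1e3
i=im.astype(int); k=(i[...,0]>130)&(i[...,1]<80)&(i[...,2]<80); k[:120]=0;k[275:]=0;k[:,:280]=0;k[:,310:]=0
n,lab,st,ce=cv2.connectedComponentsWithStats(k.astype(np.uint8))
for j in range(1,n):
    if st[j,4]>15: print(ce[j],st[j,4],L[lab==j].mean(0).round(1))
for v in(147,258):
    row=L[v-2:v+3]; g=i[v-2:v+3].sum(-1).mean(0); print([(u,int(g[u]),row[2,u].round(1).tolist()) for u in range(248,340) if g[u]<330])
s=(L[...,2]>36)&(L[...,2]<41)&(abs(L[...,1])<35)&(L[...,0]>-60)&(L[...,0]<50)&(d>0)
print('top face x',np.percentile(L[s][:,0],[1,5,50,95,99]).round(1))
go([-14,2,60])
E
```

```text
[(263, 273, [-26.2, 46.4, 1.1]), (268, 293, [-22.1, 47.5, 9.8]), (269, 238, [-21.3, 47.5, 10.3]), (270, 215, [-20.5, 47.6, 10.5]), (271, 207, [-19.8, 47.6, 10.8]), (272, 205, [-19.1, 47.6, 10.8]), (273, 205, [-18.3, 47.7, 11.4]), (274, 207, [-17.6, 47.4, 9.7]), (275, 216, [-16.8, 47.5, 10.2]), (276, 230, [-16.1, 47.7, 12.0]), (277, 242, [-15.3, 47.4, 9.7]), (278, 244, [-14.6, 47.4, 10.0]), (279, 240, [-13.8, 47.4, 10.0]), (280, 234, [-13.1, 47.4, 9.6]), (281, 227, [-12.4, 47.5, 10.3]), (282, 225, [-11.6, 47.7, 12.0]), (283, 231, [-10.9, 47.5, 10.6]), (284, 235, [-10.1, 47.6, 11.5]), (285, 250, [-9.4, 47.5, 11.0]), (286, 300, [-8.6, 47.5, 10.5])]
[(265, 328, [-26.4, -48.0, 0.7]), (269, 311, [-21.9, -32.2, 33.6]), (270, 230, [-21.0, -31.0, 36.0]), (271, 220, [-20.3, -30.3, 37.5]), (272, 220, [-19.5, -29.8, 38.4]), (273, 222, [-18.8, -30.3, 37.4]), (274, 225, [-18.0, -30.0, 38.1]), (275, 226, [-17.3, -29.7, 38.8]), (276, 228, [-16.6, -29.9, 38.3]), (277, 230, [-15.8, -30.4, 37.3]), (278, 229, [-15.1, -29.6, 39.1]), (279, 230, [-14.3, -29.8, 38.6]), (280, 232, [-13.6, -29.9, 38.4]), (281, 233, [-12.9, -30.2, 37.7]), (282, 235, [-12.1, -30.2, 37.8]), (283, 235, [-11.4, -30.2, 37.9]), (284, 234, [-10.7, -30.4, 37.3]), (285, 233, [-9.9, -30.2, 37.7]), (286, 244, [-9.2, -30.4, 37.3]), (287, 326, [-8.4, -31.4, 35.2])]
top face x [-21.  -20.4 -14.9  -9.2  -9.2]
t 2.4 q [ 0.07  0.11 -0.16  1.05  0.47  0.51] w 1.001 grip 0.0 F_bed [-0.  -0.4  0.1]
tcp bed mm [-14.2   2.1 121.6]
tgt [0.5542 0.2111 0.2223] d mm [ 11.3  28.8 -53.3]
rot deg [ 0.04 -0.12  0.42]
```

Request:
{"method": "servo_tool", "body": {
  "offset": [
    [1.7,4.4,-8.1],
    [1.7,4.4,-8.1],
    [1.7,4.4,-8.1],
    [1.7,4.4,-8.1],
    [1.7,4.4,-8.1],
    [1.7,4.4,-8.1],
    [1.7,4.4,-8.1],
    [1.7,4.4,-8.1],
    [1.7,4.4,-8.1],
    [1.7,4.4,-8.1],
    [0,0,0],
    [0,0,0]
  ],
  "rotation": [
    [0,0,0.4],
    [0,0,0],
    [0,0,0],
    [0,0,0],
    [0,0,0],
    [0,0,0],
    [0,0,0],
    [0,0,0],
    [0,0,0],
    [0,0,0],
    [0,0,0],
    [0,0,0]
  ],
  "gripper": [0.3,0.3,0.3,0.3,0.3,0.3,0.3,0.3,0.3,0.3,0.3,0.3]
}}

```text
t: 3.4
ee_pos: [0.5598, 0.227, 0.1938]
tcp_rot: [0.047, 0.179, 0.949, 0.254]
contact_force: [1.0, 0.0, 0.2]
width: 0.65
grip_force: 0.0
```

```bash
python3 -c "
from h import *
go([-14.7,1.5,7])"
```

```text
t 3.4 q [ 0.16  0.19 -0.28  0.82  0.45  0.59] w 0.65 grip 0.0 F_bed [ 0.4 -1.   0. ]
tcp bed mm [-13.6   2.5  26.9]
tgt [0.5641 0.235  0.176 ] d mm [  4.2   8.  -17.8]
rot deg [ 0.04 -0.15 -0.08]
```

Descend the rest of the way, then close.

Request:
{"method": "servo_tool", "body": {
  "offset": [
    [1.4,2.7,-6],
    [1.4,2.7,-6],
    [1.4,2.6,-5.8],
    [0,0,0],
    [0,0,0],
    [0,0,0],
    [0,0,0],
    [0,0,0],
    [0,0,0],
    [0,0,0],
    [0,0,0],
    [0,0,0]
  ],
  "rotation": [
    [0,0,0],
    [0,0,0],
    [0,0,0],
    [0,0,0],
    [0,0,0],
    [0,0,0],
    [0,0,0],
    [0,0,0],
    [0,0,0],
    [0,0,0],
    [0,0,0],
    [0,0,0]
  ],
  "gripper": [0.3,0.3,0.3,0.3,-0.3,-0.6,-1,-1,-1,-1,-1,-1]
}}

```text
t: 4.4
ee_pos: [0.5646, 0.2349, 0.1771]
tcp_rot: [0.047, 0.179, 0.949, 0.254]
contact_force: [-1.1, -0.6, 6.2]
width: 0.152
grip_force: 59.9
```

```bash
python3 -c "
from h import *
go([-14.7,1.5,17])"
```

```text
t 4.4 q [ 0.17  0.21 -0.3   0.77  0.44  0.61] w 0.152 grip 59.856347143650055 F_bed [2.2 0.8 5.8]
tcp bed mm [-14.1   1.    7.9]
tgt [0.5623 0.2304 0.1847] d mm [-2.3 -4.5  7.5]
rot deg [-0.   -0.05 -0.06]
```

Request:
{"method": "servo_tool", "body": {
  "offset": [
    [-0.5,-1.3,2.4],
    [-0.5,-1.3,2.4],
    [-0.5,-1.3,2.4],
    [-0.5,-1.3,2.4],
    [0,0,0],
    [0,0,0]
  ],
  "rotation": [
    [0,0,0],
    [0,0,0],
    [0,0,0],
    [0,0,0],
    [0,0,0],
    [0,0,0]
  ],
  "gripper": [-1,-1,-1,-1,-1,-1]
}}

```text
t: 4.9
ee_pos: [0.5623, 0.2294, 0.186]
tcp_rot: [0.047, 0.179, 0.949, 0.254]
contact_force: [2.2, 1.8, -5.5]
width: 0.151
grip_force: 58.7
```

```bash
python3 - <<'E'
from h import *
go([-0.5,1.2,19]); snap('wrist','w2')
im,d,P=cloud('w2'); L=(P-mid)@B*1e3
s=(L[...,2]>25)&(L[...,2]<60)&(abs(L[...,1]-0)<40)&(L[...,0]>-24)&(L[...,0]<0)&(d>.02)&(im.max(-1)<110)
print(s.sum(),np.percentile(L[s],[5,50,95],axis=0).round(1))
E
```

```text
t 4.9 q [ 0.16  0.2  -0.29  0.8   0.44  0.6 ] w 0.151 grip 58.668785244226456 F_bed [-0.6 -1.4 -6. ]
tcp bed mm [-14.8   1.1  18.6]
tgt [0.5667 0.2408 0.1935] d mm [ 4.4 11.4  7.5]
rot deg [ 0.04 -0.11 -0.04]
7872 [[-22.6 -28.6  35.7]
 [-15.1  10.3  48.5]
 [ -5.   38.5  56.4]]
```

View pics/w2.png

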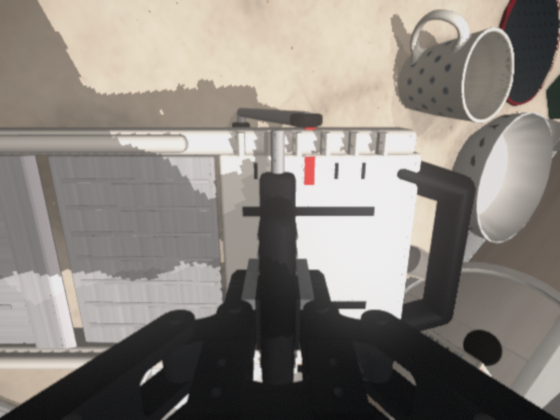

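The bar is lifted about 10.7 mm and the pull reads 6 N, which matches the springs. The rod is at u≈279 and the red mark at u≈309, so it's in the second notch. I'll shift it 14.3 mm uphill.

Request:
{"method": "servo_tool", "body": {
  "offset": [
    [0.9,2.3,1.4],
    [0.9,2.3,1.4],
    [0.9,2.3,1.4],
    [0.9,2.3,1.4],
    [0.9,2.3,1.5],
    [0,0,0],
    [0,0,0]
  ],
  "rotation": [
    [0,0,0],
    [0,0,0],
    [0,0,0],
    [0,0,0],
    [0,0,0],
    [0,0,0],
    [0,0,0]
  ],
  "gripper": [-1,-1,-1,-1,-1,-1,-1]
}}

```text
t: 5.53
ee_pos: [0.5669, 0.2413, 0.1933]
tcp_rot: [0.047, 0.179, 0.949, 0.254]
contact_force: [3.6, 0.4, -5.3]
width: 0.152
grip_force: 58.7
```

```bash
python3 - <<'E'
from h import *
go([-0.3,1.2,8]); snap('wrist','w3')
c=cv2.imread('pics/w3.png')[110:220,220:400]; cv2.imwrite('pics/w3c.png',cv2.resize(c,None,fx=4,fy=4,interpolation=cv2.INTER_CUBIC))
E
```

```text
t 5.5333 q [ 0.18  0.2  -0.27  0.81  0.44  0.62] w 0.152 grip 58.68504390120506 F_bed [-1.2 -3.3 -5.4]
tcp bed mm [-0.1  1.2 18.5]
tgt [0.5687 0.2461 0.1841] d mm [ 1.8  4.8 -9.2]
rot deg [ 0.03 -0.09 -0.07]
```

View pics/w3c.png

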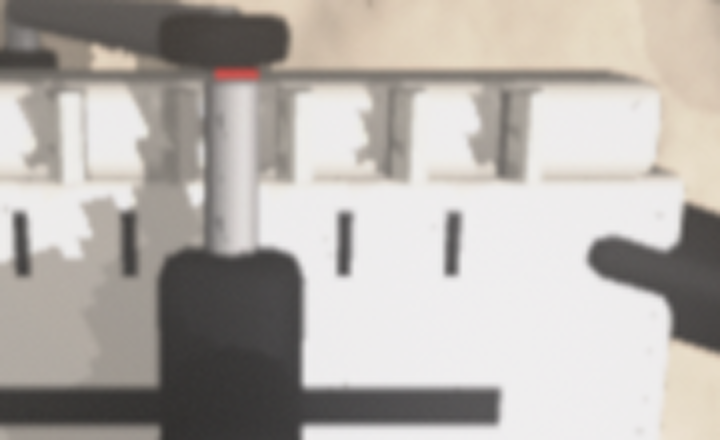

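The crop shows the rod centred at u≈232, over the hidden red mark at u≈237 between the black marks at 130 and 344. It's about 0.6 mm off. Now lower it and release.

Request:
{"method": "servo_tool", "body": {
  "offset": [
    [0.5,1.3,-2.3],
    [0.5,1.3,-2.3],
    [0.5,1.2,-2.3],
    [0.4,1.2,-2.3],
    [0,0,0],
    [0,0,0],
    [0,0,0]
  ],
  "rotation": [
    [0,0,0],
    [0,0,0],
    [0,0,0],
    [0,0,0],
    [0,0,0],
    [0,0,0],
    [0,0,0]
  ],
  "gripper": [-1,-1,-1,-1,-1,-1,-1]
}}

```text
t: 6.17
ee_pos: [0.5688, 0.2461, 0.1841]
tcp_rot: [0.047, 0.179, 0.949, 0.254]
contact_force: [1.9, -0.9, -0.6]
width: 0.151
grip_force: 59.5
```

```bash
python3 -c "
from h import *
go([-0.3,1.2,8])"
```

```text
t 6.1667 q [ 0.19  0.21 -0.28  0.78  0.44  0.63] w 0.151 grip 59.459494203329086 F_bed [-0.4 -2.1 -0.5]
tcp bed mm [-0.2  1.1  8. ]
tgt [0.5687 0.2461 0.1841] d mm [-0.1 -0.1 -0. ]
rot deg [ 0.03 -0.08 -0.05]
```

Request:
{"method": "servo_tool", "body": {
  "offset": [
    [0,0,0],
    [0,0,0],
    [0,0,0],
    [0,0,0],
    [0,0,0],
    [0,0,0]
  ],
  "rotation": [
    [0,0,0],
    [0,0,0],
    [0,0,0],
    [0,0,0],
    [0,0,0],
    [0,0,0]
  ],
  "gripper": [0.3,0.3,0.3,0.3,0.3,0.3]
}}

```text
t: 6.67
ee_pos: [0.5687, 0.2461, 0.184]
tcp_rot: [0.047, 0.179, 0.949, 0.254]
contact_force: [-0.7, 1.0, -0.2]
width: 0.652
grip_force: 0.0
```

Request:
{"method": "servo_tool", "body": {
  "offset": [
    [-1.7,-4.4,8.1],
    [-1.7,-4.4,8.1],
    [-1.7,-4.4,8.1],
    [-1.7,-4.4,8.1],
    [-1.7,-4.4,8.1],
    [-1.7,-4.4,8.1],
    [-1.7,-4.4,8.1],
    [-1.7,-4.4,8.1],
    [-1.7,-4.4,8.1],
    [-1.7,-4.4,8.1],
    [-1.7,-4.4,8.1],
    [0,0,0]
  ],
  "rotation": [
    [0,0,0],
    [0,0,0],
    [0,0,0],
    [0,0,0],
    [0,0,0],
    [0,0,0],
    [0,0,0],
    [0,0,0],
    [0,0,0],
    [0,0,0],
    [0,0,0],
    [0,0,0]
  ],
  "gripper": [0.3,0.3,0.3,0.3,0.3,0.3,0.3,0.3,0.3,0.3,0.3,0.3]
}}

```text
t: 7.67
ee_pos: [0.5505, 0.1971, 0.2751]
tcp_rot: [0.048, 0.179, 0.949, 0.254]
contact_force: [-0.3, -0.6, 0.1]
width: 0.65
grip_force: 0.0
```

```bash
python3 - <<'E'
from h import *
go([0,1,110]); snap('wrist','w4')
c=cv2.imread('pics/w4.png')[100:300,200:420]; cv2.imwrite('pics/w4c.png',cv2.resize(c,None,fx=3,fy=3,interpolation=cv2.INTER_CUBIC))
im,d,P=cloud('w4'); L=(P-mid)@B*1e3
s=(L[...,2]>33)&(L[...,2]<56)&(abs(L[...,1])<35)&(L[...,0]>-40)&(L[...,0]<30)&(d>.02)
print(s.sum(),np.percentile(L[s],[2,50,98],axis=0).round(1))
E
```

```text
t 7.6667 q [ 0.1   0.13 -0.14  1.04  0.46  0.54] w 0.65 grip 0.0 F_bed [-0.6  0.   0.4]
tcp bed mm [-1.00e-01  3.00e-01  1.13e+02]
tgt [0.5504 0.1988 0.2726] d mm [-0.   1.7 -2.5]
rot deg [ 0.02  0.02 -0.03]
1942 [[ -8.6 -33.4  34.2]
 [ -2.    2.2  38. ]
 [  4.9  33.7  39.6]]
```

View pics/w4c.png

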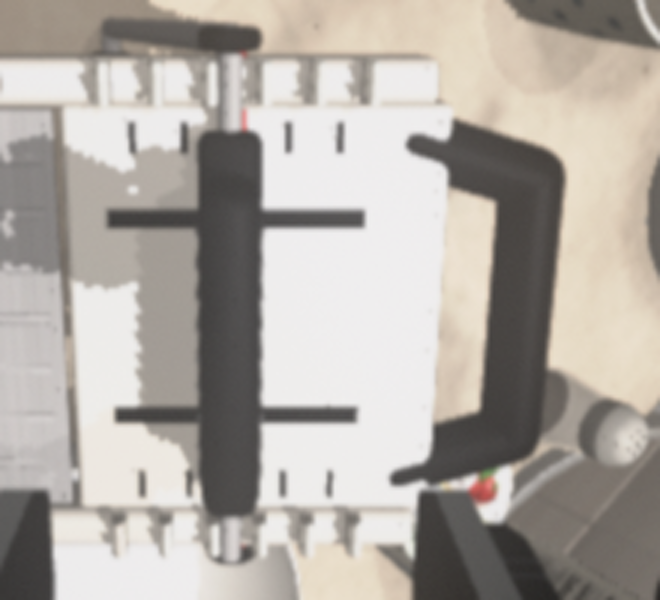

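The fin is in the red notch with two black marks on each side. Its top is 38.0 mm above the plate, the same as when it was home at the start, and the gripper is clear.

```bash
python3 -c "
from cell import finish_job; print(finish_job())"
```

```text
the job is handed in; nothing more can be done
None
```

The depth bar is down in the red-marked middle notch and let go, with the gripper clear of the slicer; I handed the job in at about 7.7 s of robot time, and the hand-in returned no verdict.

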